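Start the exposure unit and hold the masking slide open at its ring

TASK

Run a test strip on the UV exposure unit: one after another, press right down and let up again the round key (on), the middle one of the three small square keys (the test-strip programme) and the long bar key (start), without pressing the other two keys, while the masking slide stays home. Then draw the slide out by its black knob until the ring on its rod stands right at the mouth of the guide tube, without overshooting so that the next strip is not fogged, and finish there: the job ends with you still gripping the knob and holding the slide still against its spring, for letting go would shut it. Leave the plate and weight on the glass and everything else on the bench where they are.

Things in the scene. Friction and masses are not known exactly. Their poses are not given: they have to be found in the camera images.
- exposure_unit: UV exposure unit: low grey box, 360 (x) x 420 (y) x 110 mm high, fast on the bench, yaw -1.25 to -0.85 rad. Origin: centre of its underside. Its -x points out of the front; +y is left for one facing it. Top: glass bed at the rear, steel panel with a row of five grey keys along the front. The masking slide's black knob sticks out of the front face, 130 mm to +y of the middle.
- key_round_top (a point): Top centre of the on key: the one round key (26 mm across), at the +y end of the row. Every key stands 14 mm above the panel (top 126 mm above the bench), goes straight down 6 mm and springs back (1 N to start, 4 N at the bottom). The row runs along the unit's y, 35 mm behind the front face; centres from the round one towards -y: 47, 87, 127, 182 mm.
- key_round (a joint): Travel of the round key: 0 up, 0.006 m fully down.
- key_sq_left_top (a point): Top centre of the first small square key (18 x 18 mm), next to the round one: not used in this job.
- key_sq_left (a joint): Travel of that key, 0 up, 0.006 m down.
- key_sq_middle_top (a point): Top centre of the middle one of the three small square keys (18 x 18 mm, 40 mm apart): the test-strip programme.
- key_sq_middle (a joint): Travel of the middle square key, 0 up, 0.006 m down.
- key_sq_right_top (a point): Top centre of the third small square key, next to the bar key: not used in this job.
- key_sq_right (a joint): Travel of that key, 0 up, 0.006 m down.
- key_bar_top (a point): Top centre of the start key: the long bar key, 50 mm along the row, 20 mm across, at the -y end of the row.
- key_bar (a joint): Travel of the bar key, 0 up, 0.006 m down.
- knob_grip (a point): Point on the pull knob's axis, mid-barrel: 78 mm above the bench; slide home: 75 mm before the unit's front face. The knob lies along the unit's x: barrel 28 mm thick, 32 mm long, with a flange 38 mm across and 7 mm thick at the outer end, its inner shoulder 16 mm outward of this point; behind it the 12 mm rod. Pinch from above, fingers closing along the unit's y (free on both sides).
- tube_mouth (a point): Centre of the outer end of the fixed 22 mm guide tube, which stands 30 mm out from the front face; the rod slides out of it along the unit's -x.
- ring_mark (a point): Centre of the mark on the rod: a raised black ring, 4 mm wide and 14 mm across, on the bright steel rod. With the slide home it is out of sight inside the tube, 65 mm behind the mouth; it comes out with the rod and stands exactly in the plane of the mouth when the slide is drawn 65 mm.
- mask_rod (a joint): How far the slide's rod is drawn out (the knob moves along the unit's -x): 0 home, 0.065 m with the ring at the tube's mouth, 0.095 m end of travel. A spring in the tube pulls it back: 4 N at home, 1.2 N more per 10 mm, 12 N at the mark; friction 0.6 N. Let go, it runs home.
- test_plate: Steel-backed polymer plate, face down, 200 x 140 x 4 mm, lying on the glass bed. Origin: centre of its underside. Leave it.
- press_weight: Dark round weight with a small knob, 64 mm across, 50 mm high, on the plate. Origin: centre of its underside. Leave it.
- loupe: Black magnifier, 42 mm across, 42 mm high, on the glass bed. Origin: centre of its underside. Bystander.
- ink_tin: Round ink tin, 81 mm across, 59 mm high, on the bench in front of the unit. Origin: centre of its underside. Bystander.
- ink_knife: Ink knife with a wooden handle, 230 mm long along its x (blade to +x), 12 mm thick, flat on the bench in front of the unit beyond the tin. Origin: near its middle, underside. Bystander.
- wash_bottle: White plastic bottle with black cap, 60 mm across, 160 mm high, in front of the unit to +y of the knob. Origin: centre of its underside. Bystander.
- tape_roll: Roll of paper tape lying flat, 80 mm across, 24 mm high, on top of the unit at the front corner of the +y end. Origin: centre of its underside. Bystander.
- brayer: Rubber ink roller with wooden handle, 200 mm long along its x, roller 44 mm thick and 100 mm wide, beside the unit's -y side. Origin: between roller and handle, at bench level. Bystander.

How it is judged:
By the outcome, as a careful person would: the job done as asked, in the order asked, and still so for the second after the job is handed in, while the arm keeps its last pose, push and grip.
It also fails if it takes over 59 s, if anything falls off the work surface, if the arm or the gripper's body presses on something with over 40 N, if the wrist force passes 120 N, or if a joint passes its speed limit or range.

ROBOT

A 6-joint arm with a two-finger parallel gripper is mounted at the origin on the work surface. World frame = base frame: x ahead of the robot, y to its left, z up, the work surface at z = 0. Lengths are in m, angles in degrees, forces in N, time in s.
With the tool pointing down it reaches from about 0.4 to 0.825 m from the base axis. Payload 7 kg.
Tool frame: the origin (TCP) lies at the very end of the fingers, on their centre line; the grasp point (between the pads) lies hold_point_z behind it (hold_point_z is the distance from the TCP to the grasp point, in m); z points along the fingers, y is the line along which they close (so a half turn about z gives the same grasp; the last joint's range is limited). The gripper opens to 88 mm and grips with 3 to 60 N. Pads are 19 mm wide; open, the fingers measure 130 mm over their backs; the gripper's body (78 mm by 193 mm) begins 47 mm behind the grasp point.
Start: joints at [-52.363, 20.546, 0.682, 0, -70.136, -16.507], TCP at [0.243, -0.63, 0.227] pointing down, gripper open.
Joint ranges: [-176.03, 176.03], [-82.01, 121.73], [-58.28, 71.71], [-173.87, 95.51], [-174.79, -0.11], [-173.66, 173.66]. Speed limits (degrees/s): [136.94, 136.94, 172.46, 180, 180, 180].

INTERFACE

Orientations are given as [roll, pitch, yaw] about the fixed x, y, z axes, in that order (R = Rz(yaw) Ry(pitch) Rx(roll)).
In Python, from plant import get_obs, snapshot, close_job, hold_point_z gives the robot as it stands.
- The arm moves only by the tool play_rows, never from a script. Its argument "commands" is a list that holds one entry, the list of rows, each a list of 7 numbers: the shift along the tool's x, y, z in cm, then the turn, a rotation vector about the tool's x, y, z in degrees, then the opening, from 0 (shut) to 1 (fully open). In form: [[[x, y, z, ax, ay, az, fingers], ...]]. A call has 1 to 20 rows; each row is the pose to reach, as a shift and turn from the pose commanded when the call began, along the tool's axes at that moment; what a row does not reach only later rows make up. A row lasts 1/12 s, in which the tool goes at most 41.7 mm and 7.16 degrees, less where a joint would pass 70% of its speed; a pose out of reach is approached as far as the arm can. A call with a gripper value outside its range is refused whole. The fingers move at their own pace and stop on an object; the grip force is fixed at half the most. Time passes only in rows, so rows that repeat a pose let the fingers close. It gives the time, the measured TCP pose, the force, the opening and the grip force at its end, in the units of the state.
- get_obs(): the state, without advancing time (a new reading comes with each control period).
- snapshot(name): name is "side" or "top"; returns a dict with "frame" (384x512x3 uint8, red, green, blue), "camera_matrix" (3x3 intrinsics, pixels), "origin" and "attitude" of the camera in the world. Camera axes: x right, y down, z forward; pixel columns grow to the right and rows downward; lengths in m; the calibration is good to about 2 mm. A picture is of the moment at which its call begins. There is no depth.
- close_job(): hands the job in; it is judged then, once.
The state is a dict: "clock": time; "joint_pos": joint angles; "qvel": joint speeds; "tau": joint torques, N m; "tool_pos": TCP position; "orientation": TCP orientation; "force": force on the tool from outside, world axes, zero at the start; "moment": the same for the moment, N m; "opening": finger opening in m; "gripper_force": force on a finger pad.
Only numpy, scipy, OpenCV 4.12 (cv2) and the standard library are available. Lean on these libraries where they do the work, as an engineer would, in place of code of your own. Each camera call takes 0.05 s, during which the arm holds its last target. There are 200 camera calls.

## Working session

There is one attempt and no reset: what is moved stays moved. The work goes in short steps, Python scripts to look and compute and a tool call to move; the robot and the scene stay as the last step left them, time stands still between calls to the robot, and variables do not carry over. Pictures are saved under pics/ and viewed, at most 10 in all, crops included, and the job is handed in when it is done.

Besides the shell and the picture viewer there is one more tool, called after "Request:" by a JSON object that holds its "name" and its "arguments". play_rows: Moves the arm, as the interface text tells. Its arguments: {"type":"object","properties":{"commands":{"type":"array","items":{"type":"array","items":{"type":"array","items":{"type":"number"}}}}},"required":["commands"]}

```bash
mkdir -p pics; ls
python3 - <<'E'
from plant import *
import cv2,numpy as np
np.set_printoptions(precision=4,suppress=True)
print(get_obs(),hold_point_z)
for n in("top","side"):
    s=snapshot(n);cv2.imwrite(f"pics/{n}0.png",cv2.cvtColor(s["frame"],cv2.COLOR_RGB2BGR));print(n,s["camera_matrix"],s["origin"],s["attitude"])
E
```

```text
pics
{'clock': 0.0, 'joint_pos': array([-52.3639,  20.5919,   0.6345,  -0.02  , -70.135 , -16.5058]), 'qvel': array([ 0.0705,  0.0253,  0.0068, -0.038 ,  0.006 ,  0.011 ]), 'tau': array([  0.0021, -58.2722,  29.3049,   6.9969,   0.0067,  -0.0001]), 'tool_pos': array([ 0.2431, -0.6292,  0.2256]), 'orientation': array([ 179.906 ,   -0.0083, -158.8765]), 'force': array([-0.7538,  0.5286,  0.8594]), 'moment': array([-0.0043,  0.0209,  0.0328]), 'gripper_force': 0.0, 'opening': 0.08780404479243793} 0.0188
top [[472.8764   0.     254.5087]
 [  0.     472.8764 195.1594]
 [  0.       0.       1.    ]] [ 0.2893 -0.1273  1.524 ] [-170.0006    0.3769  -89.476 ]
side [[440.3831   0.     249.2594]
 [  0.     440.3831 192.8395]
 [  0.       0.       1.    ]] [0.3922 0.6744 0.8307] [-130.7746   -0.9331 -169.8753]
```

View pics/top0.png

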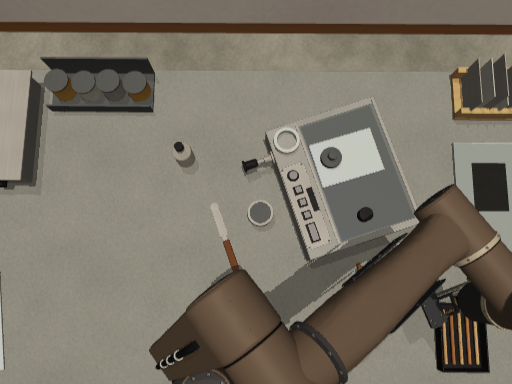

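View pics/side0.png

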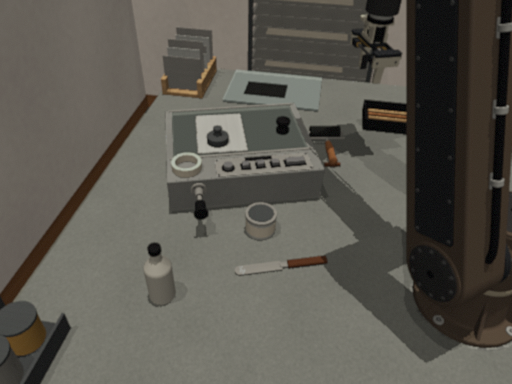

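The top view shows the round key near (293,175), squares near (298,189), (303,202) and (307,215), the bar near (313,232) and the knob near (250,166). In the side view the keys run from about (228,166) to (295,160), with the knob at (201,208). I'll enlarge both.

Run:
```python
import cv2
a=cv2.imread("pics/top0.png")[120:260,230:420];cv2.imwrite("pics/topc.png",cv2.resize(a,None,fx=4,fy=4,interpolation=cv2.INTER_CUBIC))
a=cv2.imread("pics/side0.png")[100:225,155:335];cv2.imwrite("pics/sidec.png",cv2.resize(a,None,fx=4,fy=4,interpolation=cv2.INTER_CUBIC))
```

```text
(no output)
```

View pics/topc.png

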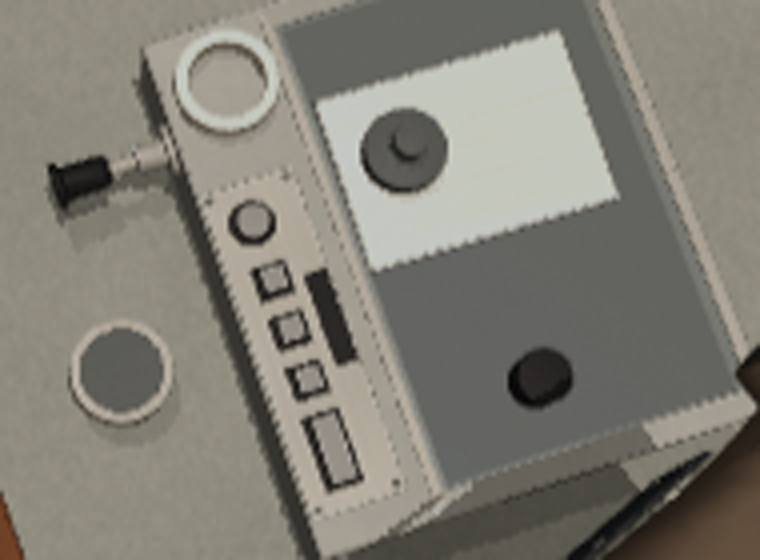

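View pics/sidec.png

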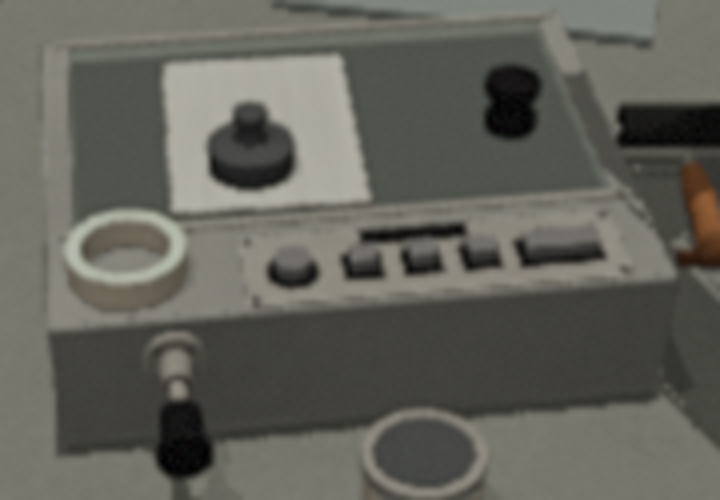

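```bash
cat > h.py <<'E'
import numpy as np
from scipy.spatial.transform import Rotation as R
from scipy.optimize import least_squares
C={"top":(472.8764,254.5087,195.1594),"side":(440.3831,249.2594,192.8395)}
from plant import *
np.set_printoptions(precision=4,suppress=True)
_c={}
def cam(n):
    if n not in _c:
        s=snapshot(n);_c[n]=(s["camera_matrix"],np.array(s["origin"]),R.from_euler("xyz",s["attitude"],degrees=True).as_matrix(),s["frame"])
    return _c[n]
def proj(n,P):
    K,o,A,_=cam(n);p=(np.atleast_2d(P)-o)@A@K.T;return p[:,:2]/p[:,2:]
def plane(n,uv,z):
    K,o,A,_=cam(n);d=np.c_[np.atleast_2d(uv),np.ones(len(np.atleast_2d(uv)))]@np.linalg.inv(K).T@A.T
    return o+d*((z-o[2])/d[:,2])[:,None]
def uncrop(c,x,y): return (np.array(c,float)+.5)/4-.5+[x,y]
E
python3 - <<'E'
from h import *
t=uncrop([(254,221),(274,279),(292,329),(310,379),(333,448)],230,120)
s=uncrop([(294,261),(365,255),(424,249),(484,246),(561,242)],155,100)
T=plane("top",t,.126);S=plane("side",s,.126);print(T);print(S)
d=np.array([0,47,87,127,182])/1000
def model(p): return np.c_[p[0]+d*np.sin(p[2]),p[1]-d*np.cos(p[2]),0*d+.126]
for nm,ns in(("top",["top"]),("side",["side"]),("both",["top","side"])):
    obs={"top":t,"side":s}
    r=least_squares(lambda p:np.concatenate([(proj(n,model(p))-obs[n]).ravel() for n in ns]),[T[0,0],T[0,1],-1.05])
    print(nm,r.x,np.abs(r.fun).max());print(model(r.x))
yaw=r.x[2];ex=np.array([np.cos(yaw),np.sin(yaw)]);ey=np.array([-ex[1],ex[0]])
for n,u in(("top",uncrop([(52,186),(83,181),(108,172),(165,153)],230,120)),("side",uncrop([(186,455),(183,425),(178,385),(174,335)],155,100))):
    P=plane(n,u,.078)[:,:2]-r.x[:2];print(n,np.c_[P@ex,P@ey])
# known corners: front-left top corner
for n,u in(("top",uncrop([(145,48),(318,558)],230,120)),("side",uncrop([(50,333),(680,283)],155,100))):
    P=plane(n,u,.110)[:,:2]-r.x[:2];print(n,np.c_[P@ex,P@ey])
E
```

```text
[[ 0.5989 -0.2321  0.126 ]
 [ 0.5544 -0.2469  0.126 ]
 [ 0.5164 -0.2601  0.126 ]
 [ 0.4788 -0.2731  0.126 ]
 [ 0.4275 -0.2896  0.126 ]]
[[ 0.5993 -0.2327  0.126 ]
 [ 0.5545 -0.2484  0.126 ]
 [ 0.517  -0.2627  0.126 ]
 [ 0.4781 -0.274   0.126 ]
 [ 0.4279 -0.2887  0.126 ]]
top [ 0.5991 -0.232  -1.2453] 0.26237370975832164
[[ 0.5991 -0.232   0.126 ]
 [ 0.5546 -0.247   0.126 ]
 [ 0.5167 -0.2598  0.126 ]
 [ 0.4788 -0.2726  0.126 ]
 [ 0.4267 -0.2902  0.126 ]]
side [ 0.5995 -0.2335 -1.2514] 0.5211830919020031
[[ 0.5995 -0.2335  0.126 ]
 [ 0.5548 -0.2483  0.126 ]
 [ 0.5169 -0.2609  0.126 ]
 [ 0.4789 -0.2734  0.126 ]
 [ 0.4267 -0.2907  0.126 ]]
both [ 0.5992 -0.2325 -1.2474] 0.5832552819793193
[[ 0.5992 -0.2325  0.126 ]
 [ 0.5547 -0.2474  0.126 ]
 [ 0.5168 -0.2602  0.126 ]
 [ 0.4788 -0.2729  0.126 ]
 [ 0.4267 -0.2903  0.126 ]]
top [[-0.1353  0.0845]
 [-0.111   0.0808]
 [-0.09    0.0816]
 [-0.0426  0.0823]]
side [[-0.1257  0.0818]
 [-0.098   0.0819]
 [-0.0592  0.0827]
 [-0.008   0.0823]]
top [[-0.0344  0.1593]
 [-0.0356 -0.2538]]
side [[-0.035   0.1611]
 [-0.0352 -0.2555]]
```

```bash
cat >> h.py <<'E'
yaw=-1.2474;ex=np.array([np.cos(yaw),np.sin(yaw)]);ey=np.array([-ex[1],ex[0]]);k0=np.array([.5992,-.2325])
def key(d): return k0-ey*d/1000
knob=k0-.110*ex+.082*ey
def shift(cp,cyaw,p,pyaw):
    Rc=R.from_euler("xyz",[180,0,cyaw],degrees=True).as_matrix()
    return Rc.T@(np.array(p)-cp)*100, -(pyaw-cyaw)  # cm, deg about tool z
E
python3 - <<'E'
from h import *
for nm,n,u,z in(("bottle","top",(180.5,146),.16),("bottle","side",(154.5,249),.16),("tin","top",uncrop((121,372),230,120),.059),("roll","top",uncrop((228,81),230,120),.134)):
    P=plane(n,u,z)[0,:2]-knob;print(nm,P@ex,P@ey)
print(knob)
yp=np.degrees(yaw)-90
print(yp,shift([.243,-.63,.227],-158.87,[*key(0),.227],yp))
o=np.r_[key(0),.14]
for d in(87,182):print(shift(o,yp,[*key(d),.14],yp))
print(shift([*key(182),.2],yp,[*knob,.2],yp+90))
E
```

```text
bottle -0.18646986687299222 0.09941160061840668
bottle -0.19534228754846536 0.10098863533101098
tin -0.018717253714644815 -0.15173325134784657
roll 0.12472219413075544 0.025737405824624235
[ 0.642  -0.1021]
-161.4707553646189 (array([-47.5544,  24.2369,   0.    ]), np.float64(2.600755364618891))
(array([8.7, 0. , 0. ]), np.float64(-0.0))
(array([18.2, -0. , -0. ]), np.float64(-0.0))
(array([-26.4,  11. ,   0. ]), np.float64(-90.0))
```

Request:
{"name": "play_rows", "arguments": {"commands": [[[-47.55, 24.24, 0, 0, 0, 2.6, 0], [-47.55, 24.24, 0, 0, 0, 2.6, 0], [-47.55, 24.24, 0, 0, 0, 2.6, 0], [-47.55, 24.24, 0, 0, 0, 2.6, 0], [-47.55, 24.24, 0, 0, 0, 2.6, 0], [-47.55, 24.24, 0, 0, 0, 2.6, 0], [-47.55, 24.24, 0, 0, 0, 2.6, 0], [-47.55, 24.24, 0, 0, 0, 2.6, 0], [-47.55, 24.24, 0, 0, 0, 2.6, 0], [-47.55, 24.24, 0, 0, 0, 2.6, 0], [-47.55, 24.24, 0, 0, 0, 2.6, 0], [-47.55, 24.24, 0, 0, 0, 2.6, 0], [-47.55, 24.24, 0, 0, 0, 2.6, 0], [-47.55, 24.24, 0, 0, 0, 2.6, 0], [-47.55, 24.24, 4, 0, 0, 2.6, 0], [-47.55, 24.24, 8.2, 0, 0, 2.6, 0], [-47.55, 24.24, 8.2, 0, 0, 2.6, 0], [-47.55, 24.24, 8.2, 0, 0, 2.6, 0], [-47.55, 24.24, 8.2, 0, 0, 2.6, 0]]]}}

```text
clock: 1.88
tool_pos: [0.6004, -0.2328, 0.1465]
orientation: [-179.9, 0.1, -161.4]
force: [0.4, -0.5, 1.1]
opening: 0.0005
gripper_force: 0.0
```

Run:
```python
from h import *
import cv2
o=get_obs();print(o,key(0))
f=[cv2.resize(cam(n)[3][y:y+100,x:x+130],None,fx=3,fy=3,interpolation=cv2.INTER_CUBIC) for n,x,y in(("top",230,120),("side",175,90))]
cv2.imwrite("pics/a.png",cv2.hconcat(f)[:,:,::-1])
```

```text
{'clock': 1.8833, 'joint_pos': array([ -3.8214,  20.9474,  -9.6931,   0.0747, -59.2775, -67.6628]), 'qvel': array([-0.0948, -1.4168,  1.0911,  0.0919,  0.4121,  0.0585]), 'tau': array([  0.1042, -53.443 ,  24.9738,   5.9385,  -0.0851,  -0.002 ]), 'tool_pos': array([ 0.6004, -0.2328,  0.1465]), 'orientation': array([-179.9094,    0.0513, -161.4461]), 'force': array([ 0.3848, -0.4558,  1.0874]), 'moment': array([ 0.0099, -0.0131,  0.0398]), 'gripper_force': 0.0, 'opening': 0.000490437406604522} [ 0.5992 -0.2325]
```

View pics/a.png

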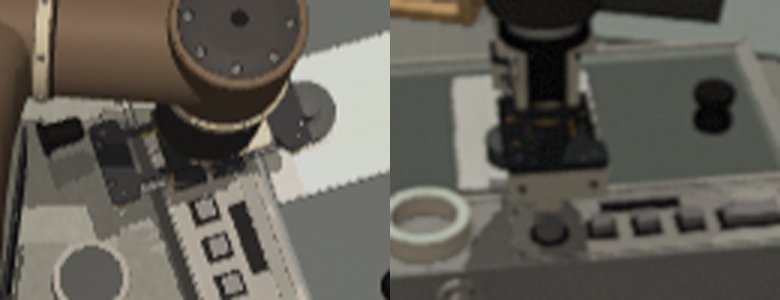

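The fingertips are closed right above the round key (side inset). I'll press it now.

Request:
{"name": "play_rows", "arguments": {"commands": [[[0, 0, 1.2, 0, 0, 0, 0], [0, 0, 1.7, 0, 0, 0, 0], [0, 0, 2.0, 0, 0, 0, 0], [0, 0, 2.3, 0, 0, 0, 0], [0, 0, 2.5, 0, 0, 0, 0], [0, 0, 2.7, 0, 0, 0, 0], [0, 0, 2.7, 0, 0, 0, 0], [0, 0, 2.7, 0, 0, 0, 0], [0, 0, 2.7, 0, 0, 0, 0], [0, 0, 2.7, 0, 0, 0, 0]]]}}

```text
clock: 2.82
tool_pos: [0.5995, -0.2321, 0.12]
orientation: [-179.9, 0.0, -161.4]
force: [-6.3, 4.3, 16.4]
opening: 0.0003
gripper_force: 8.3
```

The key is at its stop: z is 0.120 and the force is 16 N. Next I'll lift, go to the middle square and press.

Request:
{"name": "play_rows", "arguments": {"commands": [[[0, 0, -1.5, 0, 0, 0, 0], [0, 0, -3.2, 0, 0, 0, 0], [0, 0, -3.2, 0, 0, 0, 0], [3, 0, -3.2, 0, 0, 0, 0], [6, 0, -3.2, 0, 0, 0, 0], [8.7, 0, -3.2, 0, 0, 0, 0], [8.7, 0, -3.2, 0, 0, 0, 0], [8.7, 0, -3.0, 0, 0, 0, 0], [8.7, 0, -2.7, 0, 0, 0, 0], [8.7, 0, -2.0, 0, 0, 0, 0]]]}}

```text
clock: 3.65
tool_pos: [0.5183, -0.2598, 0.1378]
orientation: [-179.9, 0.1, -161.4]
force: [0.3, -0.9, 0.6]
opening: 0.0007
gripper_force: 0.0
```

Request:
{"name": "play_rows", "arguments": {"commands": [[[0, 0, 0.8, 0, 0, 0, 0], [0, 0, 1.2, 0, 0, 0, 0], [0, 0, 1.5, 0, 0, 0, 0], [0, 0, 1.8, 0, 0, 0, 0], [0, 0, 2.0, 0, 0, 0, 0], [0, 0, 2.0, 0, 0, 0, 0], [0, 0, 2.0, 0, 0, 0, 0], [0, 0, 2.0, 0, 0, 0, 0]]]}}

```text
clock: 4.32
tool_pos: [0.5172, -0.2594, 0.1198]
orientation: [-180.0, 0.0, -161.4]
force: [-6.9, 7.9, 21.7]
opening: 0.0005
gripper_force: 10.7
```

Run:
```python
from h import *
o=get_obs();print(o["tool_pos"],o["force"],key(87))
```

```text
[ 0.5172 -0.2594  0.1198] [-6.9078  7.8873 21.7301] [ 0.5167 -0.2601]
```

Pressed, at the stop again. Next is the bar key, 9.5 cm further along.

Request:
{"name": "play_rows", "arguments": {"commands": [[[0, 0, -1.5, 0, 0, 0, 0], [0, 0, -3.2, 0, 0, 0, 0], [0, 0, -3.2, 0, 0, 0, 0], [3, 0, -3.2, 0, 0, 0, 0], [6, 0, -3.2, 0, 0, 0, 0], [9.5, 0, -3.2, 0, 0, 0, 0], [9.5, 0, -3.2, 0, 0, 0, 0], [9.5, 0, -3.0, 0, 0, 0, 0], [9.5, 0, -2.7, 0, 0, 0, 0], [9.5, 0, -2.0, 0, 0, 0, 0]]]}}

```text
clock: 5.15
tool_pos: [0.4282, -0.29, 0.1377]
orientation: [-179.9, 0.1, -161.4]
force: [0.3, 0.4, 0.6]
opening: 0.0003
gripper_force: 0.0
```

Request:
{"name": "play_rows", "arguments": {"commands": [[[0, 0, 0.8, 0, 0, 0, 0], [0, 0, 1.2, 0, 0, 0, 0], [0, 0, 1.5, 0, 0, 0, 0], [0, 0, 1.8, 0, 0, 0, 0], [0, 0, 2.0, 0, 0, 0, 0], [0, 0, 2.0, 0, 0, 0, 0], [0, 0, 2.0, 0, 0, 0, 0], [0, 0, 2.0, 0, 0, 0, 0]]]}}

```text
clock: 5.82
tool_pos: [0.4272, -0.2896, 0.1198]
orientation: [-180.0, 0.0, -161.4]
force: [-6.1, 9.6, 24.5]
opening: -0.0001
gripper_force: 12.5
```

Request:
{"name": "play_rows", "arguments": {"commands": [[[0, 0, -3, 0, 0, 0, 0], [0, 0, -7, 0, 0, 0, 0], [0, 0, -10, 0, 0, 0, 0], [0, 0, -10, 0, 0, 0, 0.7], [-26.4, 11, -10, 0, 0, -90, 0.7], [-26.4, 11, -10, 0, 0, -90, 0.7], [-26.4, 11, -10, 0, 0, -90, 0.7], [-26.4, 11, -10, 0, 0, -90, 0.7], [-26.4, 11, -10, 0, 0, -90, 0.7], [-26.4, 11, -10, 0, 0, -90, 0.7], [-26.4, 11, -10, 0, 0, -90, 0.7], [-26.4, 11, -10, 0, 0, -90, 0.7], [-26.4, 11, -10, 0, 0, -90, 0.7], [-26.4, 11, -10, 0, 0, -90, 0.7], [-26.4, 11, -10, 0, 0, -90, 0.7], [-26.4, 11, -10, 0, 0, -90, 0.7], [-26.4, 11, -10, 0, 0, -90, 0.7], [-26.4, 11, -10, 0, 0, -90, 0.7], [-26.4, 11, -10, 0, 0, -90, 0.7], [-26.4, 11, -10, 0, 0, -90, 0.7]]]}}

```text
clock: 7.48
tool_pos: [0.6422, -0.1017, 0.2172]
orientation: [180.0, 0.0, -71.6]
force: [-0.4, -0.2, -0.1]
opening: 0.0613
gripper_force: 0.0
```

Run:
```python
from h import *
o=get_obs();p=o["tool_pos"];print(o["clock"],p,o["force"],o["orientation"],o["opening"],(p[:2]-knob)@ex,(p[:2]-knob)@ey)
```

```text
7.4833 [ 0.6422 -0.1017  0.2172] [-0.4137 -0.1587 -0.1006] [179.9747   0.0049 -71.6165] 0.061258176414345306 -0.00036908492687824505 0.00037291165982694674
```

Request:
{"name": "play_rows", "arguments": {"commands": [[[0, 0, 4, 0, 0, 0, 0.7], [0, 0, 8, 0, 0, 0, 0.7], [0, 0, 10, 0, 0, 0, 0.7], [0, 0, 12, 0, 0, 0, 0.7], [0, 0, 14, 0, 0, 0, 0.7], [0, 0, 15.8, 0, 0, 0, 0.7], [0, 0, 15.8, 0, 0, 0, 0.7], [0, 0, 15.8, 0, 0, 0, 0.7], [0, 0, 15.8, 0, 0, 0, 0.7]]]}}

```text
clock: 8.23
tool_pos: [0.643, -0.1018, 0.0606]
orientation: [-179.9, -0.0, -71.5]
force: [-0.8, -1.0, 0.4]
opening: 0.0611
gripper_force: 0.0
```

Run:
```python
from h import *
import cv2
o=get_obs();p=o["tool_pos"];print(o["clock"],p,o["force"],o["opening"],(p[:2]-knob)@ex,(p[:2]-knob)@ey)
f=[cv2.resize(cam(n)[3][y:y+100,x:x+130],None,fx=3,fy=3,interpolation=cv2.INTER_CUBIC) for n,x,y in(("top",200,110),("side",140,130))]
cv2.imwrite("pics/b.png",cv2.hconcat(f)[:,:,::-1])
```

```text
8.2333 [ 0.643  -0.1018  0.0606] [-0.8127 -0.9767  0.4161] 0.06110348222928243 -2.7618869978228325e-05 0.001071541687084835
```

View pics/b.png

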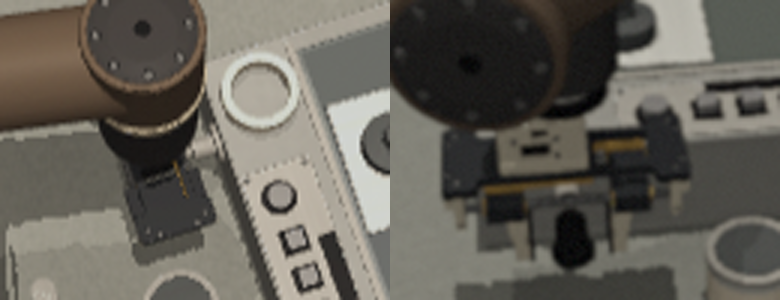

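The side inset shows the knob centred between the fingers. I'll close on it.

Request:
{"name": "play_rows", "arguments": {"commands": [[[0, 0, 0, 0, 0, 0, 0.3], [0, 0, 0, 0, 0, 0, 0.2], [0, 0, 0, 0, 0, 0, 0.1], [0, 0, 0, 0, 0, 0, 0], [0, 0, 0, 0, 0, 0, 0], [0, 0, 0, 0, 0, 0, 0], [0, 0, 0, 0, 0, 0, 0], [0, 0, 0, 0, 0, 0, 0], [0, 0, 0, 0, 0, 0, 0], [0, 0, 0, 0, 0, 0, 0]]]}}

```text
clock: 9.17
tool_pos: [0.6423, -0.1017, 0.0596]
orientation: [-180.0, -0.0, -71.5]
force: [-0.9, 0.8, 1.9]
opening: 0.0271
gripper_force: 30.0
```

Run:
```python
from h import *
o=get_obs();p=o["tool_pos"];print(o["clock"],p,o["force"],o["force"][:2]@ex,o["opening"],o["gripper_force"],(p[:2]-knob)@ex,(p[:2]-knob)@ey)
```

```text
9.1667 [ 0.6423 -0.1017  0.0596] [-0.8546  0.7844  1.9476] -1.0152843004881977 0.027083870842532883 29.996297592006158 -0.0003210657372814382 0.0003871292220425191
```

Request:
{"name": "play_rows", "arguments": {"commands": [[[-0.4, 0, 0, 0, 0, 0, 0], [-0.8, 0, 0, 0, 0, 0, 0], [-1.2, 0, 0, 0, 0, 0, 0], [-1.6, 0, 0, 0, 0, 0, 0], [-2.0, 0, 0, 0, 0, 0, 0], [-2.4, 0, 0, 0, 0, 0, 0], [-2.8, 0, 0, 0, 0, 0, 0], [-3.2, 0, 0, 0, 0, 0, 0], [-3.6, 0, 0, 0, 0, 0, 0], [-4.0, 0, 0, 0, 0, 0, 0], [-4.4, 0, 0, 0, 0, 0, 0], [-4.8, 0, 0, 0, 0, 0, 0], [-5.2, 0, 0, 0, 0, 0, 0], [-5.5, 0, 0, 0, 0, 0, 0], [-5.5, 0, 0, 0, 0, 0, 0], [-5.5, 0, 0, 0, 0, 0, 0], [-5.5, 0, 0, 0, 0, 0, 0]]]}}

```text
clock: 10.58
tool_pos: [0.6249, -0.0511, 0.0596]
orientation: [180.0, -0.1, -71.5]
force: [1.7, -9.4, -0.8]
opening: 0.0267
gripper_force: 30.0
```

Run:
```python
from h import *
import cv2
o=get_obs();p=o["tool_pos"];print(o["clock"],p,o["force"],o["force"][:2]@ex,o["opening"],o["gripper_force"],(p[:2]-knob)@ex,(p[:2]-knob)@ey)
m=np.r_[knob+.045*ex,.078]
print(proj("top",m),proj("side",m))
f=[cv2.resize(cam(n)[3][y:y+75,x:x+65],None,fx=6,fy=6,interpolation=cv2.INTER_CUBIC) for n,x,y in(("top",225,130),("side",165,165))]
cv2.imwrite("pics/c.png",cv2.hconcat(f)[:,:,::-1])
```

```text
10.5833 [ 0.6249 -0.0511  0.0596] [ 1.7154 -9.356  -0.7686] 9.416108746107083 0.026746919831694062 30.03035977838408 -0.053794478242464534 2.4316494751569495e-05
[[264.1539 160.1168]] [[199.5598 197.3181]]
```

View pics/c.png

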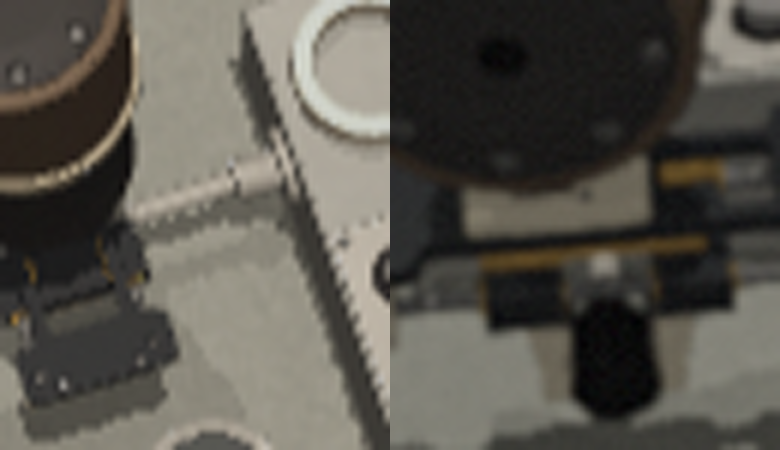

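The top inset shows the rod and tube, with a slight dark line at about (264,160), where I predicted the mouth. I'll profile along the rod and compare it with the home frame, and check for slip using the flange in the side view.

```bash
cat > prof.py <<'E'
from h import *
import cv2
from scipy.ndimage import map_coordinates as mc
def prof(img,n,s,z,lat=0):
    P=np.c_[knob+s[:,None]*ex+lat*ey,np.full(len(s),z)];u=proj(n,P)
    return mc(img.astype(float).mean(2),[u[:,1],u[:,0]],order=1)
if __name__=="__main__":
    o=get_obs();p=o["tool_pos"];print(o["clock"],p[2],o["force"][:2]@ex,o["opening"],(p[:2]-knob)@ex,(p[:2]-knob)@ey)
    s=np.arange(.019,.07,.003)+.0
    print("s-mouth mm",((s-.045)*1000).round())
    print("home",prof(cv2.imread("pics/top0.png"),"top",s,.080).round().astype(int))
    print("now ",np.mean([prof(cam("top")[3],"top",s,.080,l) for l in(-.003,0,.003)],0).round().astype(int))
    d=np.arange(-.11,-.04,.003)
    print("flange side, s mm",(d*1000).round())
    print("now ",prof(cam("side")[3],"side",d,.085).round().astype(int))
    print("home",prof(cv2.imread("pics/side0.png"),"side",d+.0535,.085).round().astype(int))
E
python3 prof.py
```

```text
10.6833 0.059643874813727515 9.797019300748797 0.027119624113618235 -0.05374918777938782 5.7014939993514646e-05
s-mouth mm [-26. -23. -20. -17. -14. -11.  -8.  -5.  -2.   1.   4.   7.  10.  13.
  16.  19.  22.]
home [ 33  87 154 147 154 155 147 149 121 124 152 154 155 153 154 154 125]
now  [155 157 157 153 155 154 151 149 123 143 160 160 162 160 160 162 136]
flange side, s mm [-110. -107. -104. -101.  -98.  -95.  -92.  -89.  -86.  -83.  -80.  -77.
  -74.  -71.  -68.  -65.  -62.  -59.  -56.  -53.  -50.  -47.  -44.  -41.]
now  [60 61 60 60 54 39 20 10 11 13 11 10 11 12 11 11  8  8 11 10  9 14 12 11]
home [90 91 94 93 73 41 15  6  7 10  9  9 11 13 10  9 13 17 21 22 22 20 20 20]
```

Request:
{"name": "play_rows", "arguments": {"commands": [[[-0.2, 0, 0, 0, 0, 0, 0], [-0.4, 0, 0, 0, 0, 0, 0], [-0.6, 0, 0, 0, 0, 0, 0], [-0.8, 0, 0, 0, 0, 0, 0], [-1.0, 0, 0, 0, 0, 0, 0], [-1.1, 0, 0, 0, 0, 0, 0], [-1.15, 0, 0, 0, 0, 0, 0], [-1.15, 0, 0, 0, 0, 0, 0], [-1.15, 0, 0, 0, 0, 0, 0], [-1.15, 0, 0, 0, 0, 0, 0]]]}}

```text
clock: 11.62
tool_pos: [0.6213, -0.0405, 0.0596]
orientation: [180.0, -0.1, -71.5]
force: [2.3, -10.2, -1.3]
opening: 0.0268
gripper_force: 30.0
```

```bash
sed -i 's/d+.0535/d+.0646/; s/np.arange(-.11,-.04/np.arange(-.121,-.05/; s/.019,.07,.003/.031,.056,.0015/' prof.py; python3 prof.py
python3 - <<'E'
from h import *
import cv2
f=[cv2.resize(cam(n)[3][y:y+w,x:x+w],(400,400),interpolation=cv2.INTER_CUBIC) for n,x,y,w in(("top",244,140,40),("side",165,165,75))]
cv2.imwrite("pics/d.png",cv2.hconcat(f)[:,:,::-1])
E
```

```text
11.6167 0.059638207342902885 10.436971025686823 0.026831688089542876 -0.06500306452266817 -2.1772671607869776e-05
s-mouth mm [-14. -12. -11.  -9.  -8.  -6.  -5.  -3.  -2.  -0.   1.   3.   4.   6.
   7.   9.  10.]
home [154 155 155 151 147 146 149 147 121  94 124 148 152 153 154 154 155]
now  [154 154 154 153 151 148 139 119 100 108 140 157 160 160 160 161 162]
flange side, s mm [-121. -118. -115. -112. -109. -106. -103. -100.  -97.  -94.  -91.  -88.
  -85.  -82.  -79.  -76.  -73.  -70.  -67.  -64.  -61.  -58.  -55.  -52.]
now  [61 60 61 60 54 39 21 10 13 11 11 11 10 10 10 11 14 12 12 12 10  8 10 12]
home [90 91 94 92 72 40 14  6  8 10  9  9 11 13 10  9 13 17 21 22 22 20 20 20]
```

View pics/d.png

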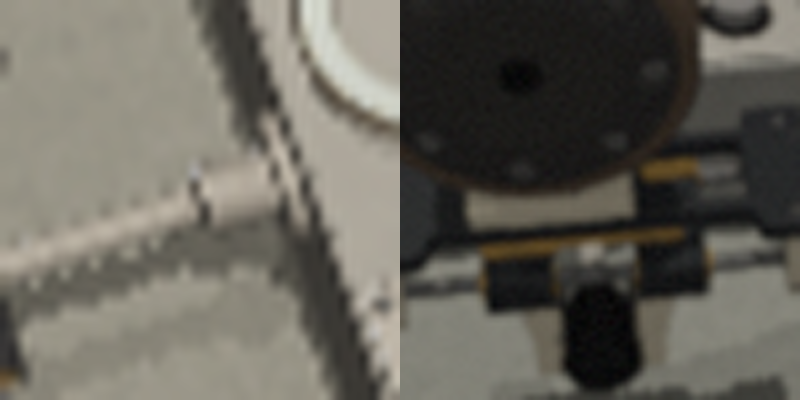

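The top inset shows a dark band just starting in front of the mouth. I'll quantify it.

```bash
cat > ring.py <<'E'
from prof import *
import sys
s=np.arange(.030,.056,.0005)
L=np.arange(-.004,.0041,.001)
a=np.mean([prof(cv2.imread("pics/top0.png"),"top",s,.082,l) for l in L],0)
b=np.mean([prof(cam("top")[3],"top",s,.082,l) for l in L],0)
o=get_obs();p=o["tool_pos"];print(o["clock"],(p[:2]-knob)@ex,o["force"][:2]@ex)
k=slice(0,None,3);print(((s-.045)*1000)[k].round(1));print(a[k].round());print(b[k].round())
print("dark-length home/now mm",*[np.sum(np.clip(150-x,0,None)[12:40])*.5/125 for x in(a,b)])
E
python3 ring.py
```

```text
11.8667 -0.06497410947581506 11.086933052219877
[-15.  -13.5 -12.  -10.5  -9.   -7.5  -6.   -4.5  -3.   -1.5   0.    1.5
   3.    4.5   6.    7.5   9.   10.5]
[147. 147. 146. 145. 144. 142. 143. 141. 126. 112. 123. 143. 151. 152.
 152. 152. 153. 153.]
[155. 157. 155. 154. 153. 152. 148. 134. 109. 101. 125. 151. 161. 161.
 161. 162. 162. 163.]
dark-length home/now mm 1.4797756023946016 1.5980759600049936
```

Request:
{"name": "play_rows", "arguments": {"commands": [[[-0.03, 0, 0, 0, 0, 0, 0], [-0.06, 0, 0, 0, 0, 0, 0], [-0.06, 0, 0, 0, 0, 0, 0], [-0.06, 0, 0, 0, 0, 0, 0], [-0.06, 0, 0, 0, 0, 0, 0], [-0.06, 0, 0, 0, 0, 0, 0]]]}}

```text
clock: 12.37
tool_pos: [0.6212, -0.0401, 0.0596]
orientation: [180.0, -0.1, -71.5]
force: [3.5, -11.4, -2.3]
opening: 0.0264
gripper_force: 30.0
```

```bash
python3 ring.py; python3 -c "
from plant import *
print(close_job())"
```

```text
12.4167 -0.0654543892143232 12.709107816271164
[-15.  -13.5 -12.  -10.5  -9.   -7.5  -6.   -4.5  -3.   -1.5   0.    1.5
   3.    4.5   6.    7.5   9.   10.5]
[147. 147. 146. 145. 144. 142. 143. 141. 126. 112. 123. 143. 151. 152.
 152. 152. 153. 153.]
[155. 156. 155. 154. 153. 152. 146. 129. 104.  99. 124. 151. 161. 161.
 161. 162. 162. 163.]
dark-length home/now mm 1.4797756023946016 1.7745191083218197
the job is handed in; nothing more can be done
None
```

I pressed the round, middle square and bar keys in order, each to its stop, then drew the slide about 65 mm to the ring mark. I handed the job in at about 12.4 s still gripping the knob; the ring's position is good to roughly 1 mm, judging from the arm's travel and the ring starting to show at the mouth.

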